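Zero a bench comparator with its coaxial coarse and fine knobs

TASK

Set the bench comparator to the longer of the two bottom-bracket cartridges: lay that cartridge in the V-blocks, push it along until its spindle end rests against the fixed anvil, and let go. Then run the gauge up with the coarse outer knob until the plunger tip stands a few millimetres short of the free spindle end, and from there leave the coarse knob alone and turn only the fine inner knob until the needle points straight up at the bold top mark of the dial. Move the gauge only by its knobs, and leave the shorter cartridge and the other loose things where they are.

Things in the scene. Friction and masses are not known exactly. Their poses are not given: they have to be found in the camera images.
- comparator: Grey cast comparator fixed to the bench, 362 (y) x 218 (x) x 120 mm high. Origin at bench level; x points away from its front (which faces the robot), y to its left, z up. Base plate 20 mm high, x -20 to 110, y -195 to 150. Drive housing x -108 to -14, y 33 to 167 mm; its face slopes back 35 degrees, face middle at [-60, 100, 75] mm.
- nest (a point): Where the long cartridge's centre must lie: in the V-blocks, right end against the anvil; comparator [50, -100, 100] mm. Axes as the comparator's; the cartridge lies along y, either way round. V-blocks 10 mm thick at y -31 and +31 from here (52 mm clear between), 72 mm wide, tops 2 mm below here. Anvil face at y -63.5, on a post 44 mm wide, 20 mm higher than here.
- long_cartridge: The longer bottom-bracket cartridge, about 0.28 kg: aluminium cylinder 40 diameter x 80 mm with a steel spindle (17 diameter, square 12.5 mm ends) out of both ends, 127 mm over all. Origin at its centre, y along its axis; it lies on its side (centre 20 mm above the bench), the same both ways round, and can roll.
- short_cartridge: The shorter cartridge, to be left alone: same look, cylinder 40 diameter x 68 mm, 103 mm over all. Origin at its centre, y along its axis.
- plunger_tip (a point): Flat tip (11 mm diameter) of the gauge's spring plunger, on the +y side of the nest at its height, pointing to -y of the comparator; axes as the comparator's. The free end of the seated long cartridge is 63.5 mm to the +y side of the nest point. Light spring, 0.5 to 2.3 N over 7 mm of travel.
- coarse_grip (a point): Middle of the coarse outer knob: black, knurled, 58 mm diameter, 20 mm high, its underside 4 mm off the sloping face. The z axis is the knobs' common axis, pointing out of the face: up and toward the robot, 35 degrees from vertical. x turns with the knob.
- fine_grip (a point): Middle of the fine inner knob: dark steel, knurled, 28 mm diameter, 28 mm high, on the same axis, 27 mm farther out than coarse_grip (3 mm gap between the knobs; its outer end is 55 mm off the face). z axis as for coarse_grip.
- coarse (a joint): Angle of the coarse knob, 0 to 3.7 rad; grows clockwise as seen looking at the sloping face. Each rad moves carriage and plunger 18 mm toward the anvil (-y). Friction about 0.12 N m; stays where it is left.
- fine (a joint): Angle of the fine knob, grows clockwise. It drives the coarse knob through a 6 to 1 reduction: always 6 times joint coarse, so each rad moves the gauge 3 mm toward the anvil (-y); it spins when the coarse knob is turned, and the coarse knob creeps when it is turned (keep the fingers off the other knob). Friction under 0.03 N m; stays where it is left.
- needle (a joint): Angle of the needle (black, on the 70 mm white dial that slopes like the knob face): 0 with the plunger free, pointing to lower left (135 degrees anticlockwise from the bold top mark); grows clockwise 0.9425 rad per mm of plunger pressed in. Straight up is 2.356 rad, at 2.5 mm pressed in.
- black_can: Black spray can, 52 diameter x 127 mm high, standing, origin at its underside: bystander.
- screwdriver: Black-handled screwdriver, 201 mm long, lying along its y axis, 27 mm high, origin under its middle: bystander.
- carriage: Carriage with the gauge (not to be pushed by hand), behind the drive housing: aluminium block 78 (x) x 70 (y) mm, top 53 mm above the bench, carrying the dial, 80 mm diameter, centre 100 mm above this origin and level with the plunger. Origin at bench level, axes as the comparator's; the free plunger's tip is 78 mm to -y.
Not all that is in view belongs to the job. What is shaped like the long_cartridge but brown is not meant.

How it is judged:
On the way, in this order (a step that is already met when the one before it is completed fails the run):
1. the long cartridge lies in the V-blocks with its end against the anvil (within 1.5 mm), released (x of long_cartridge in the frame of nest between -0.003 and 0.003 m and z of long_cartridge in the frame of nest between -0.003 and 0.003 m and y of long_cartridge in the frame of nest between -0.0015 and 0.0015 m and angle between the y axis of long_cartridge and the y axis of nest, either way round below 0.06 rad and contact force between the fingers and long_cartridge below 0.1 N), for 0.2 s.
2. with the coarse knob held, the plunger tip has been brought to within 8 mm of the free spindle end without being pressed in (x of long_cartridge in the frame of nest between -0.003 and 0.003 m and z of long_cartridge in the frame of nest between -0.003 and 0.003 m and y of long_cartridge in the frame of nest between -0.0015 and 0.0015 m and angle between the y axis of long_cartridge and the y axis of nest, either way round below 0.06 rad and y of plunger_tip in the frame of nest below 0.0715 m and value of joint needle below 0.7 rad and contact force between the fingers and coarse above 1 N), for 0.2 s.
3. the needle stands at the top mark (within 0.38 rad) (x of long_cartridge in the frame of nest between -0.003 and 0.003 m and z of long_cartridge in the frame of nest between -0.003 and 0.003 m and y of long_cartridge in the frame of nest between -0.0015 and 0.0015 m and angle between the y axis of long_cartridge and the y axis of nest, either way round below 0.06 rad and value of joint needle between 1.976 and 2.736 rad), for 0.2 s.
At the end, for the whole second after the job is handed in: The long cartridge rests in the V-blocks, within 3 mm of the nest point across and in height and 1.5 mm along, its axis within 0.06 rad, and the needle stands within 0.38 rad (22 degrees) of the top mark; everything at rest and released (all of step 3 and linear speed of long_cartridge below 0.01 m/s and contact force between the fingers and long_cartridge below 0.1 N and velocity of joint coarse between -0.02 and 0.02 rad/s and velocity of joint fine between -0.05 and 0.05 rad/s); the robot touches nothing.
It fails at once if the robot gripped or pushed the coarse knob (over 2 N) while the plunger was pressed in more than 0.8 mm (value of joint needle above 0.75 rad and contact force between the fingers and coarse above 2 N).
It fails at once if the gauge or its carriage was pushed by the robot (contact force between any of the arm, the fingers and carriage above 4 N).
It fails at once if the shorter cartridge or another loose thing was moved more than 30 mm (distance of any of short_cartridge, black_can, screwdriver from where it was at the start of the episode above 0.03 m).
It also fails if it takes over 72 s, if anything falls off the work surface, if the arm or the gripper's body presses on something with over 40 N, if the wrist force passes 120 N, or if a joint passes its speed limit or range.

ROBOT

A 6-joint arm with a two-finger parallel gripper is mounted at the origin on a cart in front of the work surface, level with it; the furniture and walls round the work are solid. World frame = base frame: x ahead of the robot, y to its left, z up, the work surface at z = 0. Lengths are in m, angles in rad, forces in N, time in s.
With the tool pointing down it reaches from about 0.35 to 0.725 m from the base axis. Payload 4.3 kg.
Tool frame: the origin (TCP) lies on the centre line of the jaws, within the pads' length; the fingertips stand bot.tip_extent ahead of it and the grasp point (between the pads) lies 2 mm behind it (bot.tip_extent is the distance from the TCP to the fingertips, in m); z points along the fingers, y is the line along which they close (so a half turn about z gives the same grasp; the last joint's range is limited). The gripper opens to 85 mm and grips with 20 to 120 N. Pads are 22 mm wide; open, the fingers measure 114 mm over their backs; the gripper's body (76 mm by 85 mm) begins 54 mm behind the grasp point. The pads swing forward as they close: fully open they stand 13 mm farther back than shut.
Start: joints at [-0.11, 0.377, 0.081, 1.274, 0, 1.46], TCP at [0.575, 0, 0.248] pointing down, gripper open.
Joint ranges: [-2.72, 2.72], [-0.84, 1.66], [-1.02, 1.22], [-1.77, 2.12], [-1.37, 1.28], [-3.14, 3.14]. Speed limits (rad/s): [2.57, 2.57, 3.14, 3.14, 3.14, 3.14].

INTERFACE

Orientations are given as a rotation vector (axis times angle).
In Python, from cell import bot, optics gives the robot as it stands. The module is installed in compiled form; this text tells all that it offers.
- The arm moves only by the tool send_rows, never from a script. Its arguments are lists of equal length, an entry for each row: "turn": the turn, a rotation vector about the tool's x, y, z as a fraction of full scale, a list of three; "offset": the shift along the tool's x, y, z as a fraction of full scale, a list of three; "jaw": the finger opening in mm, from 0 to 85.4. In form: {"turn": [[ax, ay, az], ...], "offset": [[tx, ty, tz], ...], "jaw": [jaw, ...]}. A call has 1 to 20 rows; each row is the pose to reach, as a shift and turn from the pose commanded when the call began, along the tool's axes at that moment; what a row does not reach only later rows make up. Full scale, the value 1, is 0.25 m for a shift and 0.5 rad for a turn. A row lasts 1/12 s, in which the tool goes at most 41.7 mm and 7.16 degrees, less where a joint would pass 70% of its speed; a pose out of reach is approached as far as the arm can. A call with a number of a shift or a turn outside -1 to 1 is refused whole. A call with a gripper value outside its range is refused whole. The fingers move at their own pace and stop on an object; "newtons" is the grip in N (left out, the last holds). Time passes only in rows, so rows that repeat a pose let the fingers close. It gives the time, the measured TCP pose, the force, the opening and the grip force at its end, in the units of the state.
- bot.observe(): the state, without advancing time (a new reading comes with each control period).
- optics.grab_frame(name): name is "scene" or "side" or "wrist"; returns the picture (384x512x3 uint8, red, green, blue); there is no depth.
- optics.get_calibration(name): a dict with "fx", "fy", "cx", "cy" (pixels), "D" ([k1, k2, p1, p2, k3] as OpenCV has them; the pictures are not rectified), "rvec" (rotation vector, rad) and "tvec" (3), from world to camera coordinates, as OpenCV has them. Camera axes: x right, y down, z forward; pixel columns grow to the right and rows downward; lengths in m; the calibration is good to about 2 mm. A picture is of the moment at which its call begins: read the wrist's pose just before it. get_calibration takes no time and is no camera call; for the wrist camera it gives the pose at the moment of the call.
- bot.finish_job(): hands the job in; it is judged then, once.
The state is a dict: "clock": time; "qpos": joint angles; "joint_velocities": joint speeds; "effort": joint torques, N m; "tcp_pos": TCP position; "tool_rot": TCP orientation; "contact_force": force on the tool from outside, world axes, zero at the start; "ft_torque": the same for the moment, N m; "width": finger opening in m; "grasp_force": force on a finger pad.
Only numpy, scipy, OpenCV 4.12 (cv2) and the standard library are available. Lean on these libraries where they do the work, as an engineer would, in place of code of your own. Each camera call takes 0.05 s, during which the arm holds its last target. There are 200 camera calls.

## Working session

There is one attempt and no reset: what is moved stays moved. The work goes in short steps, Python scripts to look and compute and a tool call to move; the robot and the scene stay as the last step left them, time stands still between calls to the robot, and variables do not carry over. Pictures are saved under pics/ and viewed, at most 10 in all, crops included, and the job is handed in when it is done.

Besides the shell and the picture viewer there is one more tool, called after ">>>" as name(argument=value, ...), one argument or row to a line, values as JSON. send_rows: Moves the arm, as the interface text tells. Its arguments: {"type":"object","properties":{"turn":{"type":"array"},"offset":{"type":"array"},"jaw":{"type":"array"},"newtons":{"type":"number"}},"required":["turn","offset","jaw"]}

```bash
mkdir -p pics; python3 - <<'E'
from cell import bot, optics
import cv2, numpy as np
s=bot.observe(); print(s, bot.tip_extent)
for n in ["scene","side","wrist"]:
    im=optics.grab_frame(n); cv2.imwrite(f"pics/{n}0.png",im[:,:,::-1])
    c=optics.get_calibration(n); print(n,{k:np.round(v,3).tolist() for k,v in c.items()})
a=[cv2.imread(f"pics/{n}0.png") for n in ["scene","side"]]
E
```

```text
{'clock': 0.0, 'qpos': array([-1.10292810e-01,  3.78091136e-01,  7.96719248e-02,  1.27438601e+00,
        9.95195744e-06,  1.46049341e+00]), 'joint_velocities': array([-0.00219337, -0.00101627, -0.00118035, -0.00016218, -0.00100753,
        0.0011543 ]), 'effort': array([ 5.03441061e-04, -4.63600910e+01,  2.69876987e+01,  2.07655923e-02,
       -6.74222474e-05, -6.15417605e-06]), 'tcp_pos': array([5.74405560e-01, 7.89637029e-05, 2.47362622e-01]), 'tool_rot': array([-2.22031653e+00, -2.22033893e+00,  1.95896776e-03]), 'contact_force': array([ 0.1827334 , -0.01175257, -0.73215571]), 'ft_torque': array([-0.01474592,  0.03147339, -0.02699374]), 'grasp_force': 0.0, 'width': 0.08509967520157294} 0.017
scene {'fx': 393.387, 'fy': 393.387, 'cx': 248.279, 'cy': 190.771, 'D': [-0.068, 0.0, 0.0, 0.0, 0.0], 'rvec': [2.078, -1.129, 0.524], 'tvec': [-0.304, 0.343, 1.042]}
side {'fx': 403.494, 'fy': 403.494, 'cx': 258.943, 'cy': 194.386, 'D': [-0.128, 0.0, 0.0, 0.0, 0.0], 'rvec': [0.083, 2.715, -1.539], 'tvec': [0.478, 0.095, 1.096]}
wrist {'fx': 326.243, 'fy': 326.243, 'cx': 257.379, 'cy': 193.91, 'D': [-0.093, 0.0, 0.0, 0.0, 0.0], 'rvec': [-2.849, -0.001, 0.003], 'tvec': [-0.575, -0.037, 0.38]}
```

View pics/scene0.png

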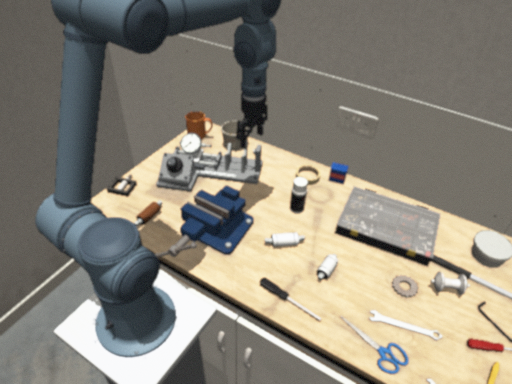

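View pics/side0.png

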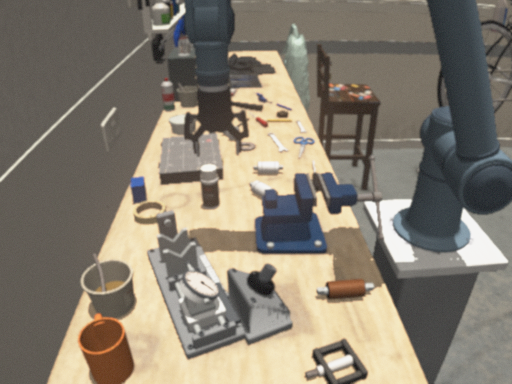

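View pics/wrist0.png

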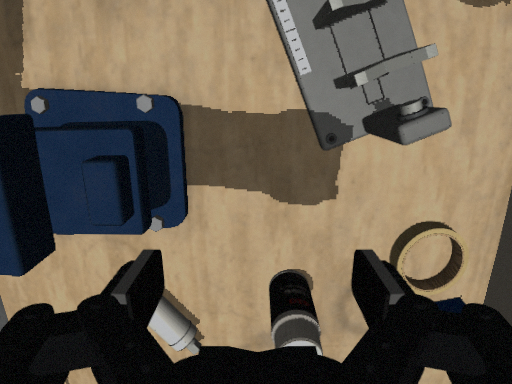

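Scene: white cartridge candidates A (285,240) and B (327,267). In the side view they are (262,188) and (268,167). The brown one at (149,213) is excluded. The comparator is at (205,165) and the wrist view shows its anvil at (408,120). Next I measure both candidates and confirm in a crop.

```bash
cat > h.py <<'E'
from cell import bot, optics
import cv2, numpy as np
from scipy.spatial.transform import Rotation as R
def cal(n):
    c=optics.get_calibration(n); K=np.array([[c['fx'],0,c['cx']],[0,c['fy'],c['cy']],[0,0,1]])
    return K,np.array(c['D'],float),np.array(c['rvec'],float),np.array(c['tvec'],float)
def ray(c,p):
    K,D,r,t=c; u=cv2.undistortPoints(np.array([[p]],float),K,D)[0,0]
    M=cv2.Rodrigues(r)[0]; d=M.T@np.r_[u,1]; return -M.T@t, d/np.linalg.norm(d)
def plane(c,p,z):
    o,d=ray(c,p); return o+d*(z-o[2])/d[2]
def tri(obs):
    A=0;b=0;rs=[ray(c,p) for c,p in obs]
    for o,d in rs: P=np.eye(3)-np.outer(d,d); A=A+P; b=b+P@o
    x=np.linalg.solve(A,b); return x,[1e3*np.linalg.norm((np.eye(3)-np.outer(d,d))@(x-o)) for o,d in rs]
def proj(c,X): return cv2.projectPoints(np.atleast_2d(X).astype(float),c[2],c[3],c[0],c[1])[0][:,0]
E
python3 - <<'E'
from h import *
cs,cd=cal("scene"),cal("side")
S=cv2.imread("pics/scene0.png");D=cv2.imread("pics/side0.png")
for n,im,c,box in(("scene",S,cs,(250,225,350,290)),("side",D,cd,(240,155,290,200))):
    h=cv2.cvtColor(im,cv2.COLOR_BGR2HSV); m=((h[...,1]<60)&(h[...,2]>110)).astype(np.uint8)
    k=np.zeros_like(m);x0,y0,x1,y1=box;k[y0:y1,x0:x1]=m[y0:y1,x0:x1]
    for q in cv2.findContours(k,0,2)[0]:
        if cv2.contourArea(q)>30:
            (x,y),(w,hh),a=cv2.minAreaRect(q); b=cv2.boxPoints(((x,y),(w,hh),a))
            e=[(b[i]+b[(i+1)%4])/2 for i in range(4)]; e=(e[0],e[2]) if np.linalg.norm(e[0]-e[2])>np.linalg.norm(e[1]-e[3]) else (e[1],e[3])
            P=[plane(c,p,.02) for p in e]; print(n,(x,y),w,hh,a,np.round(P,3).tolist(),np.linalg.norm(P[0]-P[1]))
a=cv2.resize(S[220:295,240:350],None,fx=5,fy=5,interpolation=2); b=cv2.resize(S[120:195,150:270],None,fx=4.6,fy=4.6,interpolation=2)
cv2.imwrite("pics/c1.png",cv2.resize(S[120:290,150:350],None,fx=3.5,fy=3.5,interpolation=2))
cv2.imwrite("pics/c2.png",cv2.resize(D[145:360,140:300],None,fx=2.75,fy=2.75,interpolation=2))
E
```

```text
scene (330.0, 286.5) 5.0 16.0 90.0 [[0.381, -0.419, 0.02], [0.356, -0.38, 0.02]] 0.04576602897023068
scene (258.5999755859375, 276.20001220703125) 19.83542251586914 10.476455688476562 12.094758033752441 [[0.279, -0.184, 0.02], [0.297, -0.238, 0.02]] 0.05732439872397972
scene (333.0, 263.5) 32.0 29.0 0.0 [[0.422, -0.333, 0.02], [0.475, -0.414, 0.02]] 0.09650570242066926
scene (277.41998291015625, 257.05999755859375) 56.56854248046875 12.445079803466797 8.130102157592773 [[0.346, -0.143, 0.02], [0.412, -0.3, 0.02]] 0.16991633411146606
scene (333.07568359375, 248.25405883789062) 29.408588409423828 5.881717681884766 17.102725982666016 [[0.495, -0.306, 0.02], [0.511, -0.393, 0.02]] 0.08907049166125214
scene (327.5, 228.0) 6.0 13.0 90.0 [[0.584, -0.318, 0.02], [0.56, -0.283, 0.02]] 0.042681853249792734
scene (281.5, 235.5) 21.0 61.0 90.0 [[0.515, -0.272, 0.02], [0.408, -0.11, 0.02]] 0.19427008601593992
side (266.2864990234375, 190.2584228515625) 36.802005767822266 18.963153839111328 12.994616508483887 [[0.498, -0.237, 0.02], [0.391, -0.178, 0.02]] 0.12158298394903841
side (242.5, 176.5) 9.0 5.0 90.0 [[0.515, -0.333, 0.02], [0.516, -0.271, 0.02]] 0.06214014623031566
side (271.0, 164.0) 18.0 36.0 90.0 [[0.352, -0.381, 0.02], [0.477, -0.39, 0.02]] 0.1248915010330641
```

View pics/c1.png

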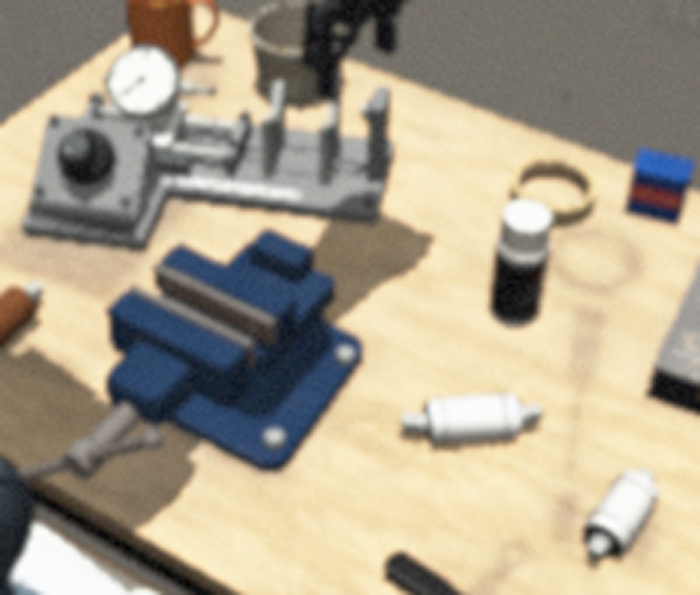

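View pics/c2.png

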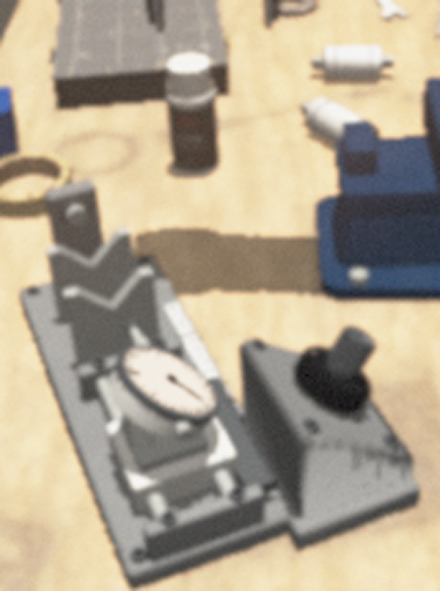

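```bash
python3 - <<'E'
from h import *
cs,cd,cw=cal("scene"),cal("side"),cal("wrist")
s=lambda x,y:(x/3.5+150-.36,y/3.5+120-.36)
d=lambda x,y:(x/2.75+140-.32,y/2.75+145-.32)
for n,p,q in(("A",s(405,424),s(541,411)),("B",s(597,548),s(652,482))):
    P=[plane(cs,e,.02) for e in(p,q)]; print(n,np.round(P,4).tolist(),np.linalg.norm(P[0]-P[1]))
P=[plane(cd,e,.02) for e in(d(314,62),d(393,64))];print("B side",np.round(P,4).tolist(),np.linalg.norm(P[0]-P[1]))
print("A body side+scene centre",tri([(cs,s(474,418)),(cd,d(336,121))]))
print("knob top",tri([(cs,s(97,143)),(cd,d(352,342))]))
print("dial",tri([(cs,s(143,80)),(cd,d(170,383))]))
print("anvil top",tri([(cs,s(380,92)),(cd,d(70,188))]))
print("plate corner scene RF",plane(cs,s(373,215),.02))
print("wrist RF corner z.02",plane(cw,(325,149),.02),plane(cw,(273,0),.02))
print("wrist vis front edge", plane(cw,(272,3),.02))
print("housing FR bottom", plane(cs,s(143,238),0),"side rear-left",plane(cd,d(133,578),.02), "side left front housing",plane(cd,d(298,540),0))
E
```

```text
A [[0.4143, -0.1589, 0.02], [0.4953, -0.2542, 0.02]] 0.12497649605282589
B [[0.3857, -0.3608, 0.02], [0.475, -0.3717, 0.02]] 0.08992636341966101
B side [[0.4751, -0.3655, 0.02], [0.3778, -0.3531, 0.02]] 0.09810810831309497
A body side+scene centre (array([ 0.45522026, -0.20880956,  0.02320119]), [np.float64(2.7277853924500817), np.float64(2.727785392450171)])
knob top (array([0.48104848, 0.25056898, 0.11141025]), [np.float64(8.456714707901844), np.float64(8.456714707901929)])
dial (array([0.60560754, 0.28541862, 0.10607276]), [np.float64(1.6609106379005218), np.float64(1.660910637900515)])
anvil top (array([0.70710997, 0.05242772, 0.12152798]), [np.float64(2.9001708096774497), np.float64(2.900170809677446)])
plate corner scene RF [0.64253982 0.01532447 0.02      ]
wrist RF corner z.02 [0.648497   0.01921239 0.02      ] [0.59006231 0.16830209 0.02      ]
wrist vis front edge [0.58909382 0.1654733  0.02      ]
housing FR bottom [0.49774614 0.2079566  0.        ] side rear-left [0.63125179 0.38480773 0.02      ] side left front housing [ 5.18935692e-01  3.42288630e-01 -1.11022302e-16]
```

A measures 125 mm at (0.455,-0.207) and B 90–98 mm. A is therefore the long cartridge, and the crop confirms it: A at scene (285,240) has the visibly longer body. Next I check clearances and plan the look-over move.

```bash
cat >> h.py <<'E'
def goal(p,Rg):
    """numbers for a move to TCP p with orientation matrix Rg, from the present pose"""
    s=bot.observe(); R0=R.from_rotvec(s['tool_rot']).as_matrix()
    o=R0.T@(np.array(p)-s['tcp_pos'])/.25; t=R.from_matrix(R0.T@Rg).as_rotvec()/.5
    print("offset",np.round(o,4).tolist(),"turn",np.round(t,4).tolist())
def down(yaw):  # tool y at yaw in world, z down
    c,s_=np.cos(yaw),np.sin(yaw); return np.array([[-s_,c,0],[c,s_,0],[0,0,-1.]])
E
python3 - <<'E'
from h import *
cs,cw=cal("scene"),cal("wrist")
s=bot.observe();R0=R.from_rotvec(s['tool_rot']).as_matrix()
print(R0.round(3)); M=cv2.Rodrigues(cw[2])[0]
print("cam in tool",R0.T@(-M.T@cw[3]-s['tcp_pos']), "axis",R0.T@M[2])
print("vise RB corner",plane(cw,(187,225),.02),"can foot scene",plane(cs,(297,210),0),"can wrist top/bottom",plane(cw,(290,278),0))
goal((.455,-.27,.2),down(np.radians(28)))
goal((.40,-.25,.25),down(np.radians(28)))
for t in((.455,-.27,.2),(.42,-.26,.25)): pass
E
```

```text
[[ 0.     1.    -0.002]
 [ 1.    -0.     0.   ]
 [ 0.    -0.002 -1.   ]]
cam in tool [ 0.07421948  0.0006     -0.12582312] axis [-2.88262760e-01 -2.32956732e-04  9.57551318e-01]
vise RB corner [ 0.49224491 -0.07017552  0.02      ] can foot scene [ 0.61027138 -0.1714243   0.        ] can wrist top/bottom [ 0.61727392 -0.15269637  0.        ]
offset [-1.0803, -0.4777, 0.1908] turn [-0.003, -0.0011, -0.9774]
offset [-1.0002, -0.6981, -0.0088] turn [-0.003, -0.0011, -0.9774]
```

>>> send_rows(
  turn=[
    [0, 0, -0.98],
    [0, 0, -0.98],
    [0, 0, -0.98],
    [0, 0, -0.98],
    [0, 0, -0.98],
    [0, 0, -0.98],
    [0, 0, -0.98],
    [0, 0, -0.98],
    [0, 0, -0.98],
    [0, 0, -0.98],
    [0, 0, -0.98],
    [0, 0, -0.98],
  ],
  offset=[
    [-0.83, -0.48, 0],
    [-0.83, -0.48, 0],
    [-0.83, -0.48, 0],
    [-0.83, -0.48, 0],
    [-0.83, -0.48, 0],
    [-0.83, -0.48, 0],
    [-0.83, -0.48, 0],
    [-0.83, -0.48, 0],
    [-0.83, -0.48, 0],
    [-0.83, -0.48, 0],
    [-0.83, -0.48, 0],
    [-0.83, -0.48, 0],
  ],
  jaw=[85, 85, 85, 85, 85, 85, 85, 85, 85, 85, 85, 85],
)

```text
clock: 1.15
tcp_pos: [0.4557, -0.2063, 0.2482]
tool_rot: [-1.613, -2.696, -0.0]
contact_force: [-0.3, -0.4, -0.6]
width: 0.0851
grasp_force: 0.0
```

```bash
python3 - <<'E'
from h import *
import pickle
s=bot.observe();cw=cal("wrist");im=optics.grab_frame("wrist")[:,:,::-1].copy(); print(s['clock'],s['tcp_pos'],np.abs(s['joint_velocities']).max())
cv2.imwrite("pics/w1.png",im); pickle.dump(cw,open("w1.pkl","wb"))
h=cv2.cvtColor(im,cv2.COLOR_BGR2HSV); m=((h[...,1]<50)&(h[...,2]>120)).astype(np.uint8)
for q in cv2.findContours(m,0,2)[0]:
    if cv2.contourArea(q)>300: print(cv2.minAreaRect(q))
E
```

```text
1.15 [ 0.45567798 -0.20630828  0.24822341] 0.004377832671788233
((180.84075927734375, 272.4585876464844), (46.12942123413086, 22.186817169189453), 28.610462188720703)
((444.1600341796875, 235.62002563476562), (42.60000228881836, 51.20000457763672), 36.86989974975586)
```

View pics/w1.png

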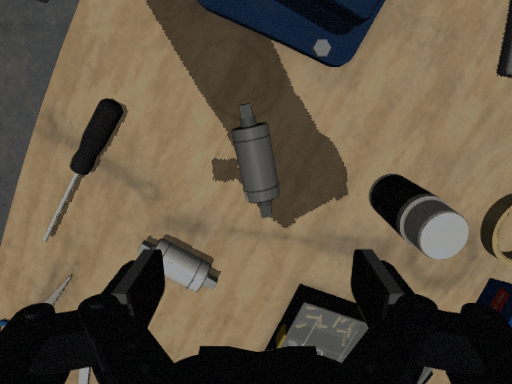

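Long cartridge A: spindle ends at (246,104) and (266,217), body centre about (256,162). The short one is at (182,262), screwdriver at (85,165), can at (420,215).

```bash
python3 - <<'E'
from h import *
cw=cal("wrist"); cs=cal("scene")
a,b=plane(cw,(246,104),.02),plane(cw,(266,217),.02); print(a,b,np.linalg.norm(a-b),(a+b)/2)
# body centre from silhouette mid-lines
e1,e2=plane(cw,(251,126),.02),plane(cw,(262,200),.02);print(e1,e2,np.linalg.norm(e1-e2),(e1+e2)/2)
s=lambda x,y:(x/3.5+150-.36,y/3.5+120-.36)
print("height ends",tri([(cs,s(405,424)),(cw,(246,104))]),tri([(cs,s(541,411)),(cw,(266,217))]))
d=b-a; yaw=np.arctan2(d[1],d[0])+np.pi/2; print(np.degrees(yaw)); c=((a+b)/2+(e1+e2)/2)/2
goal((c[0],c[1],.10),down(yaw));goal((c[0],c[1],.023),down(yaw))
E
```

```text
[ 0.41444103 -0.15331185  0.02      ] [ 0.49379527 -0.25470509  0.02      ] 0.1287543607617203 [ 0.45411815 -0.20400847  0.02      ]
[ 0.42986329 -0.17113834  0.02      ] [ 0.47985292 -0.23870902  0.02      ] 0.08405212546894629 [ 0.45485811 -0.20492368  0.02      ]
height ends (array([ 0.41554984, -0.15554902,  0.01682506]), [np.float64(2.4274297169734784), np.float64(2.427429716973523)]) (array([ 0.49368945, -0.25444129,  0.02152671]), [np.float64(0.28684198572980085), np.float64(0.2868419857297443)])
38.04809889122666
offset [0.009, -0.0003, 0.5929] turn [0.0002, -0.0002, -0.3438]
offset [0.009, -0.0003, 0.9009] turn [0.0002, -0.0002, -0.3438]
```

>>> send_rows(
  turn=[
    [0, 0, -0.34],
    [0, 0, -0.34],
    [0, 0, -0.34],
    [0, 0, -0.34],
    [0, 0, -0.34],
    [0, 0, -0.34],
    [0, 0, -0.34],
    [0, 0, -0.34],
    [0, 0, -0.34],
    [0, 0, -0.34],
    [0, 0, -0.34],
    [0, 0, -0.34],
    [0, 0, -0.34],
    [0, 0, -0.34],
    [0, 0, -0.34],
    [0, 0, -0.34],
    [0, 0, -0.34],
    [0, 0, -0.34],
    [0, 0, -0.34],
    [0, 0, -0.34],
  ],
  offset=[
    [0.009, 0, 0.15],
    [0.009, 0, 0.3],
    [0.009, 0, 0.45],
    [0.009, 0, 0.6],
    [0.009, 0, 0.7],
    [0.009, 0, 0.8],
    [0.009, 0, 0.85],
    [0.009, 0, 0.893],
    [0.009, 0, 0.893],
    [0.009, 0, 0.893],
    [0.009, 0, 0.893],
    [0.009, 0, 0.893],
    [0.009, 0, 0.893],
    [0.009, 0, 0.893],
    [0.009, 0, 0.893],
    [0.009, 0, 0.893],
    [0.009, 0, 0.893],
    [0.009, 0, 0.893],
    [0.009, 0, 0.893],
    [0.009, 0, 0.893],
  ],
  jaw=[85, 85, 85, 85, 85, 85, 85, 85, 85, 85, 30, 30, 30, 30, 30, 30, 30, 30, 30, 30],
  newtons=50,
)

```text
clock: 2.87
tcp_pos: [0.4546, -0.2061, 0.0262]
tool_rot: [1.381, 2.82, -0.001]
contact_force: [-1.4, 1.3, 5.5]
width: 0.0383
grasp_force: 49.6
```

```bash
python3 - <<'E'
from h import *
goal((.4546,-.2061,.26),down(np.radians(38)))
goal((.56,.08,.26),down(np.radians(21.4)))
E
```

```text
offset [-0.0018, 0.0004, -0.9352] turn [0.0009, 0.004, -0.0069]
offset [0.6439, 1.035, -0.936] turn [0.0014, 0.0038, 0.5726]
```

>>> send_rows(
  turn=[
    [0, 0, 0],
    [0, 0, 0],
    [0, 0, 0],
    [0, 0, 0],
    [0, 0, 0],
    [0, 0, 0],
    [0, 0, 0],
  ],
  offset=[
    [0, 0, -0.08],
    [0, 0, -0.2],
    [0, 0, -0.35],
    [0, 0, -0.5],
    [0, 0, -0.65],
    [0, 0, -0.8],
    [0, 0, -0.93],
  ],
  jaw=[30, 30, 30, 30, 30, 30, 30],
)

```text
clock: 3.45
tcp_pos: [0.4536, -0.2053, 0.2601]
tool_rot: [1.381, 2.82, -0.0]
contact_force: [-0.2, 0.1, -3.0]
width: 0.0383
grasp_force: 51.6
```

```bash
python3 - <<'E'
from h import *
goal((.56,.03,.26),down(np.radians(21.4)))
E
```

```text
offset [0.4829, 0.9132, 0.0005] turn [0.0013, 0.0021, 0.5728]
```

Weight −3 N shows it is held. Moving to look at the comparator.

>>> send_rows(
  turn=[
    [0, 0, 0.57],
    [0, 0, 0.57],
    [0, 0, 0.57],
    [0, 0, 0.57],
    [0, 0, 0.57],
    [0, 0, 0.57],
    [0, 0, 0.57],
    [0, 0, 0.57],
    [0, 0, 0.57],
    [0, 0, 0.57],
  ],
  offset=[
    [0.483, 0.913, 0],
    [0.483, 0.913, 0],
    [0.483, 0.913, 0],
    [0.483, 0.913, 0],
    [0.483, 0.913, 0],
    [0.483, 0.913, 0],
    [0.483, 0.913, 0],
    [0.483, 0.913, 0],
    [0.483, 0.913, 0],
    [0.483, 0.913, 0],
  ],
  jaw=[30, 30, 30, 30, 30, 30, 30, 30, 30, 30],
)

```text
clock: 4.28
tcp_pos: [0.5596, 0.0293, 0.2572]
tool_rot: [-1.768, -2.596, 0.002]
contact_force: [-0.0, -1.0, -2.2]
width: 0.0384
grasp_force: 51.7
```

```bash
python3 - <<'E'
from h import *
goal((.55,.13,.26),down(np.radians(21.4)))
E
```

```text
offset [0.3888, 0.1116, -0.0115] turn [-0.0028, 0.0001, 0.0024]
```

```bash
python3 - <<'E'
from h import *
import pickle
cw=cal("wrist");im=optics.grab_frame("wrist")[:,:,::-1].copy()
cv2.imwrite("pics/w2.png",im); pickle.dump((cw,bot.observe()),open("w2.pkl","wb"))
E
```

>>> send_rows(
  turn=[
    [0, 0, 0],
    [0, 0, 0],
    [0, 0, 0],
    [0, 0, 0],
    [0, 0, 0],
  ],
  offset=[
    [0.389, 0.112, -0.01],
    [0.389, 0.112, -0.01],
    [0.389, 0.112, -0.01],
    [0.389, 0.112, -0.01],
    [0.389, 0.112, -0.01],
  ],
  jaw=[30, 30, 30, 30, 30],
)

```text
clock: 4.75
tcp_pos: [0.5503, 0.13, 0.2602]
tool_rot: [1.768, 2.596, -0.001]
contact_force: [0.5, -0.7, -2.8]
width: 0.0378
grasp_force: 51.7
```

```bash
python3 - <<'E'
from h import *
import pickle
cw=cal("wrist");im=optics.grab_frame("wrist")[:,:,::-1].copy()
cv2.imwrite("pics/w3.png",im); pickle.dump((cw,bot.observe()),open("w3.pkl","wb"))
a=cv2.imread("pics/w2.png")
cv2.imwrite("pics/w23.png",np.vstack([cv2.resize(a[:150,150:],None,fx=2,fy=2,interpolation=2),cv2.resize(im[100:250,150:],None,fx=2,fy=2,interpolation=2)]))
E
```

```text
(no output)
```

View pics/w3.png

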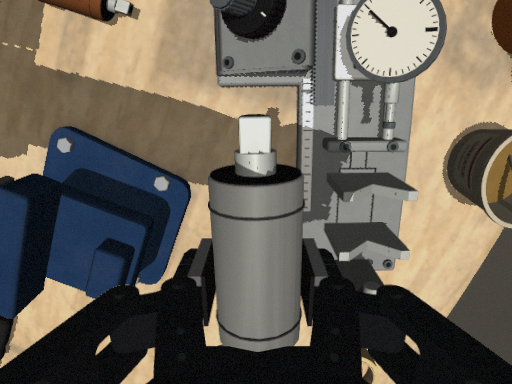

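```bash
python3 - <<'E'
import cv2,numpy as np
a=cv2.imread("pics/w2.png")[0:200,330:460];b=cv2.imread("pics/w3.png")[100:300,290:420]
cv2.imwrite("pics/w23.png",np.hstack([cv2.resize(i,None,fx=3,fy=3,interpolation=2) for i in(a,b)]))
E
```

```text
(no output)
```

View pics/w23.png

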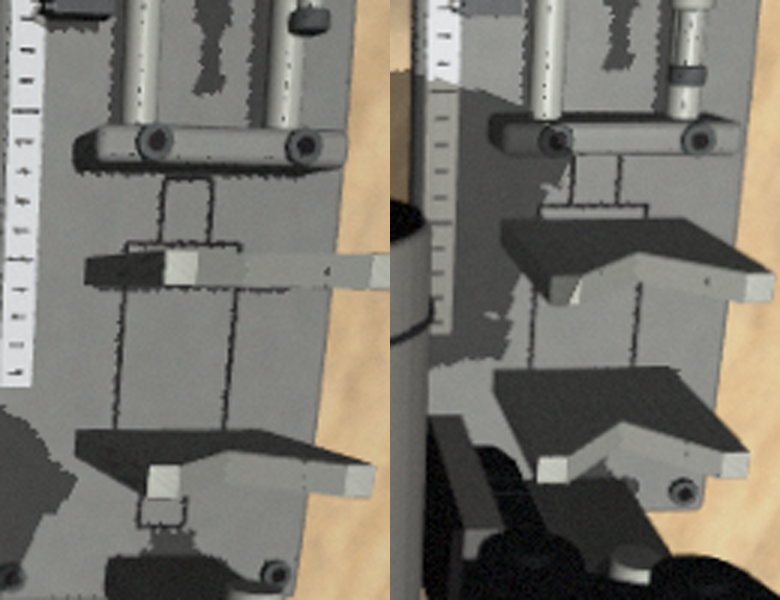

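```bash
python3 - <<'E'
from h import *
import pickle
c2,_=pickle.load(open("w2.pkl","rb"));c3,s3=pickle.load(open("w3.pkl","rb"))
a=lambda x,y:(x/3+330-.33,y/3-.33); b=lambda x,y:(x/3+290-.33,y/3+100-.33)
pts={"LL":(a(164,480),b(162,470)),"LR":(a(360,480),b(344,466)),"UL":(a(181,267),b(174,289)),
"stopL":(a(155,140),b(554-390,140)),"stopR":(a(306,146),b(700-390,140)),"screw":(a(275,575),b(683-390,493))}
X={}
for n,(p,q) in pts.items():
    X[n],r=tri([(c2,p),(c3,q)]); print(n,X[n].round(4),np.round(r,2), "z.098:",plane(c2,p,.098).round(4),plane(c3,q,.098).round(4))
UR=plane(c3,b(368,286),.098); print("UR",UR)
av=lambda n:(plane(c2,pts[n][0],.098)+plane(c3,pts[n][1],.098))/2
LL,LR,UL=av("LL"),av("LR"),av("UL")
d=LR-LL; print("yaw LL-LR",np.degrees(np.arctan2(d[1],d[0])),np.linalg.norm(d)); d=UL-LL;print("yaw LL-UL",np.degrees(np.arctan2(-d[0],d[1])),np.linalg.norm(d))
d=UR-UL;print("yaw U",np.degrees(np.arctan2(d[1],d[0])),np.linalg.norm(d))
print("nest",(UL+LR)/2,(LL+UR)/2)
# front plate edge at z .02
p,q=plane(c3,(302.5,225),.02),plane(c3,(304.5,170),.02);print("edge?",p,q)
# cartridge in hand: axis at plane of estimated height
z=s3['tcp_pos'][2]-.0062; f=plane(c3,(254.5,117),z); g=plane(c3,(256,338),z);print("tip",f,"rel",f-s3['tcp_pos'])
R0=R.from_rotvec(s3['tool_rot']).as_matrix(); print("tip in tool",R0.T@(f-s3['tcp_pos']), "body rim lo/hi", [ (R0.T@(plane(c3,(u,v),z+.012)-s3['tcp_pos'])).round(4) for u,v in((210,185),(302,185),(217,335),(299,335))])
E
```

```text
LL [0.658  0.0902 0.0995] [0.01 0.01] z.098: [0.6587 0.0902 0.098 ] [0.6588 0.0897 0.098 ]
LR [0.7149 0.1135 0.1   ] [0.07 0.07] z.098: [0.7162 0.1136 0.098 ] [0.7161 0.1129 0.098 ]
UL [0.6352 0.1471 0.0973] [0.28 0.28] z.098: [0.6352 0.1471 0.098 ] [0.6346 0.1473 0.098 ]
stopL [0.6248 0.1863 0.0555] [0.29 0.29] z.098: [0.6132 0.1749 0.098 ] [0.6115 0.1879 0.098 ]
stopR [0.6724 0.2055 0.0542] [0.04 0.04] z.098: [0.6539 0.1912 0.098 ] [0.6528 0.2046 0.098 ]
screw [0.7514 0.0713 0.0228] [0.19 0.19] z.098: [0.7057 0.077  0.098 ] [0.7045 0.0978 0.098 ]
UR [0.69211614 0.17096446 0.098     ]
yaw LL-LR 22.08099086499251 0.06197019764151945
yaw LL-UL 22.575714391880908 0.06198710841062416
yaw U 22.595020659275633 0.061945959919899714
nest [0.67553592 0.1301931  0.098     ] [0.67541908 0.13044556 0.098     ]
edge? [0.62949973 0.07991102 0.02      ] [0.60417046 0.14299181 0.02      ]
tip [0.52580704 0.19136649 0.25393703] rel [-0.02472123  0.06203312 -0.0062    ]
tip in tool [ 0.06678194 -0.00035658  0.0061427 ] body rim lo/hi [array([ 0.0421, -0.0173, -0.0058]), array([ 0.0421,  0.0179, -0.0058]), array([-0.0281, -0.0173, -0.0058]), array([-0.0281,  0.0198, -0.0058])]
```

```bash
cat >> h.py <<'E'
PSI=np.radians(22.4); RC=np.array([[np.cos(PSI),-np.sin(PSI),0],[np.sin(PSI),np.cos(PSI),0],[0,0,1]])
NEST=np.array([.6755,.1303,.100]); ORG=NEST-RC@np.array([.05,-.1,.1])
def W(p): return ORG+RC@np.array(p)
def C(p): return RC.T@(np.array(p)-ORG)
E
python3 - <<'E'
from h import *
import pickle
c3,s3=pickle.load(open("w3.pkl","rb"))
print("org",ORG,"dial comp",C(plane(c3,(391,31),.1)),"wrist0 RF corner",C([.6485,.0192,.02]))
print("face mid",W([-.06,.1,.075]))
T=NEST+RC@np.array([0,.0025,0])
for z in(.19,.1075): goal((T[0],T[1],z),down(PSI))
E
```

```text
org [0.59116566 0.20370108 0.        ] dial comp [0.04724321 0.0740111  0.1       ] wrist0 RF corner [-0.01729966 -0.19242816  0.02      ]
face mid [0.49758586 0.27329147 0.075     ]
offset [-0.1687, 0.4667, 0.2806] turn [-0.0006, 0.0017, -0.0342]
offset [-0.1684, 0.4668, 0.6106] turn [-0.0006, 0.0017, -0.0342]
```

>>> send_rows(
  turn=[
    [0, 0, -0.034],
    [0, 0, -0.034],
    [0, 0, -0.034],
    [0, 0, -0.034],
    [0, 0, -0.034],
    [0, 0, -0.034],
    [0, 0, -0.034],
    [0, 0, -0.034],
    [0, 0, -0.034],
    [0, 0, -0.034],
    [0, 0, -0.034],
    [0, 0, -0.034],
    [0, 0, -0.034],
  ],
  offset=[
    [-0.06, 0.15, 0],
    [-0.12, 0.3, 0],
    [-0.168, 0.467, 0],
    [-0.168, 0.467, 0],
    [-0.168, 0.467, 0.14],
    [-0.168, 0.467, 0.28],
    [-0.168, 0.467, 0.38],
    [-0.168, 0.467, 0.46],
    [-0.168, 0.467, 0.52],
    [-0.168, 0.467, 0.57],
    [-0.168, 0.467, 0.57],
    [-0.168, 0.467, 0.57],
    [-0.168, 0.467, 0.57],
  ],
  jaw=[30, 30, 30, 30, 30, 30, 30, 30, 30, 30, 30, 30, 30],
)

```text
clock: 5.88
tcp_pos: [0.6753, 0.133, 0.1186]
tool_rot: [1.748, 2.609, 0.001]
contact_force: [-0.2, 0.8, -2.3]
width: 0.0389
grasp_force: 51.7
```

```bash
python3 - <<'E'
from h import *
s=bot.observe(); print(s['qpos'],C(s['tcp_pos'])-[.05,-.1,.1])
T=NEST+RC@np.array([0,.0025,0]); goal((T[0],T[1],.1075),down(PSI))
cv2.imwrite("pics/w4.png",optics.grab_frame("wrist")[:,:,::-1])
E
```

```text
[ 1.02486293e-01  6.66079322e-01  2.17666959e-01  1.12107647e+00
 -1.76566359e-04  1.28296251e+00] [0.00088226 0.0025965  0.01861792]
offset [-0.0004, -0.0036, 0.0445] turn [0.0024, 0.0011, -0.0013]
```

View pics/w4.png

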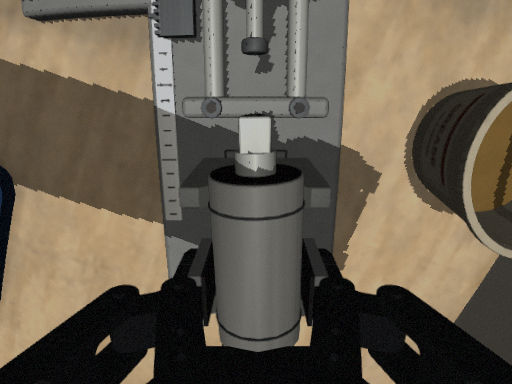

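Cartridge axis (255,240) is in line with the V-block middle (256,185) and the plunger tip (256,47). Lowering, then sliding toward the anvil.

>>> send_rows(
  turn=[
    [0, 0, 0],
    [0, 0, 0],
    [0, 0, 0],
    [0, 0, 0],
    [0, 0, 0],
    [0, 0, 0],
    [0, 0, 0],
    [0, 0, 0],
    [0, 0, 0],
  ],
  offset=[
    [0, -0.003, 0.02],
    [0, -0.003, 0.045],
    [0, -0.003, 0.045],
    [0, -0.003, 0.045],
    [-0.004, -0.003, 0.045],
    [-0.008, -0.003, 0.045],
    [-0.012, -0.003, 0.045],
    [-0.012, -0.003, 0.045],
    [-0.012, -0.003, 0.045],
  ],
  jaw=[30, 30, 30, 30, 30, 30, 30, 30, 30],
)

```text
clock: 6.68
tcp_pos: [0.6744, 0.1325, 0.1068]
tool_rot: [-1.744, -2.61, -0.002]
contact_force: [-3.4, 3.5, 5.5]
width: 0.0387
grasp_force: 52.4
```

```bash
python3 - <<'E'
from h import *
s=bot.observe(); print(C(s['tcp_pos'])-[.05,-.1,.1], RC.T@s['contact_force'])
E
```

```text
[-0.00015968  0.00245945  0.00683367] [-1.83600803  4.58546072  5.51348916]
```

>>> send_rows(
  turn=[
    [0, 0, 0],
    [0, 0, 0],
    [0, 0, 0],
    [0, 0, 0],
    [0, 0, 0],
    [0, 0, 0],
  ],
  offset=[
    [-0.006, 0, -0.003],
    [-0.012, 0, -0.003],
    [-0.012, 0, -0.003],
    [-0.012, 0, -0.003],
    [-0.012, 0, -0.003],
    [-0.012, 0, -0.003],
  ],
  jaw=[30, 30, 30, 30, 30, 30],
)

```text
clock: 7.18
tcp_pos: [0.6753, 0.1296, 0.1069]
tool_rot: [-1.744, -2.61, -0.001]
contact_force: [-4.6, 4.5, 2.8]
width: 0.0382
grasp_force: 52.2
```

```bash
python3 - <<'E'
from h import *
s=bot.observe(); print(C(s['tcp_pos'])-[.05,-.1,.1], RC.T@s['contact_force'])
E
```

```text
[-0.00050618 -0.00059697  0.00689736] [-2.50364759  5.93677041  2.78371755]
```

>>> send_rows(
  turn=[
    [0, 0, 0],
    [0, 0, 0],
    [0, 0, 0],
    [0, 0, 0],
    [0, 0, 0],
    [0, 0, 0],
  ],
  offset=[
    [-0.008, 0, -0.003],
    [-0.016, 0, -0.003],
    [-0.016, 0, -0.003],
    [-0.016, 0, -0.003],
    [-0.016, 0, -0.003],
    [-0.016, 0, -0.003],
  ],
  jaw=[30, 30, 30, 30, 30, 30],
)

```text
clock: 7.68
tcp_pos: [0.6766, 0.1266, 0.107]
tool_rot: [-1.742, -2.609, -0.003]
contact_force: [-3.9, 6.1, 1.0]
width: 0.0387
grasp_force: 52.1
```

```bash
python3 - <<'E'
from h import *
s=bot.observe(); print(C(s['tcp_pos'])-[.05,-.1,.1], RC.T@s['contact_force'])
E
```

```text
[-0.00039127 -0.00379718  0.00701857] [-1.23827143  7.13135264  0.97635423]
```

>>> send_rows(
  turn=[
    [0, 0, 0],
    [0, 0, 0],
    [0, 0, 0],
    [0, 0, 0],
    [0, 0, 0],
  ],
  offset=[
    [-0.012, 0, 0],
    [-0.012, 0, 0],
    [-0.012, 0, 0],
    [-0.012, 0, 0],
    [-0.012, 0, 0],
  ],
  jaw=[30, 30, 30, 30, 30],
)

```text
clock: 8.1
tcp_pos: [0.6766, 0.1265, 0.107]
tool_rot: [-1.738, -2.607, -0.007]
contact_force: [-6.3, 12.2, 1.8]
width: 0.0382
grasp_force: 52.1
```

```bash
python3 - <<'E'
from h import *
s=bot.observe(); print(C(s['tcp_pos'])-[.05,-.1,.1], RC.T@s['contact_force'])
E
```

```text
[-0.00044648 -0.00392851  0.00699707] [-1.23243812 13.65544756  1.75989702]
```

>>> send_rows(
  turn=[
    [0, 0, 0],
    [0, 0, 0],
    [0, 0, 0],
    [0, 0, 0],
    [0, 0, 0],
    [0, 0, 0],
    [0, 0, 0],
    [0, 0, 0],
    [0, 0, 0],
    [0, 0, 0],
    [0, 0, 0],
    [0, 0, 0],
    [0, 0, 0],
    [0, 0, 0],
  ],
  offset=[
    [0.008, 0, 0],
    [0.008, 0, 0],
    [0.008, 0, 0],
    [0.008, 0, 0],
    [0.008, 0, 0],
    [0.008, 0, 0],
    [0.02, 0, -0.05],
    [0.02, 0, -0.15],
    [0.02, 0, -0.3],
    [0.02, 0, -0.45],
    [0.02, 0, -0.6],
    [0.02, 0, -0.6],
    [0.02, 0, -0.6],
    [0.02, 0, -0.6],
  ],
  jaw=[60, 80, 80, 80, 80, 80, 80, 80, 80, 80, 80, 80, 80, 80],
)

```text
clock: 9.27
tcp_pos: [0.6773, 0.1263, 0.2577]
tool_rot: [1.746, 2.611, 0.0]
contact_force: [0.1, 0.4, -0.4]
width: 0.0798
grasp_force: 0.0
```

```bash
python3 - <<'E'
from h import *
import pickle
s=bot.observe(); print(s['qpos'],C(s['tcp_pos'])-[.05,-.1,.1])
cw=cal("wrist"); im=optics.grab_frame("wrist")[:,:,::-1].copy(); cv2.imwrite("pics/w5.png",im); pickle.dump((cw,s),open("w5.pkl","wb"))
for y in(-.0635,-.04,.04,.0635): print(y,proj(cw,W([.05,-.1+y,.1])).round(1))
# rough profile along the axis column
u=proj(cw,np.array([W([.05,-.1+y,.106]) for y in np.arange(-.085,.085,.001)])).round().astype(int)
g=cv2.cvtColor(im,cv2.COLOR_BGR2GRAY); print([(int(b),int(g[b,a])) for a,b in u if 0<=b<384][::2])
E
```

```text
[ 9.24818559e-02  6.38362054e-01  5.27650411e-01  1.45949259e+00
 -1.68880117e-04  1.27157707e+00] [ 0.00018318 -0.00435679  0.15765159]
-0.0635 [[256.2 241.9]]
-0.04 [[256.2 218.9]]
0.04 [[256.2 131.9]]
0.0635 [[256.2 103.9]]
[(265, 90), (263, 83), (261, 43), (260, 24), (258, 63), (256, 59), (254, 58), (252, 137), (250, 138), (248, 140), (246, 80), (244, 105), (242, 140), (240, 120), (238, 70), (236, 73), (234, 73), (232, 73), (230, 72), (228, 66), (226, 83), (224, 99), (222, 101), (220, 102), (218, 101), (216, 102), (214, 55), (212, 101), (210, 105), (208, 103), (206, 100), (204, 104), (201, 104), (199, 105), (197, 104), (195, 105), (193, 105), (191, 107), (189, 108), (186, 105), (184, 107), (182, 106), (180, 104), (178, 105), (175, 106), (173, 106), (171, 108), (169, 106), (166, 107), (164, 105), (162, 106), (160, 111), (157, 108), (155, 108), (153, 106), (150, 62), (148, 110), (146, 110), (143, 109), (141, 107), (139, 109), (136, 104), (134, 29), (131, 82), (129, 147), (127, 164), (124, 165), (122, 149), (119, 167), (117, 168), (115, 165), (112, 168), (110, 168), (107, 167), (105, 143), (102, 52), (100, 89), (97, 113), (95, 113), (92, 109), (90, 77), (87, 102), (85, 104), (82, 102), (80, 103)]
```

```bash
cat >> h.py <<'E'
T35=np.radians(35); AX=np.array([-np.sin(T35),0,np.cos(T35)])
def knobR(phi):
    B=np.array([[0,np.cos(T35),np.sin(T35)],[1,0,0],[0,np.sin(T35),-np.cos(T35)]])
    return RC@B@R.from_rotvec([0,0,phi]).as_matrix()
FACE=np.array([-.06,.1,.075])
E
python3 - <<'E'
from h import *
import pickle
goal(W(FACE+AX*.15),knobR(-.785)); print(W(FACE+AX*.15))
E
```

```text
offset [0.8169, -0.7812, 0.2361] turn [-1.1605, -0.4819, -1.5183]
[0.41804119 0.24050552 0.19787281]
```

>>> send_rows(
  turn=[
    [-0.1, -0.05, -0.13],
    [-0.2, -0.1, -0.26],
    [-0.3, -0.15, -0.4],
    [-0.4, -0.18, -0.52],
    [-0.58, -0.24, -0.76],
    [-0.58, -0.24, -0.76],
    [-0.58, -0.24, -0.76],
    [-0.58, -0.24, -0.76],
    [-0.58, -0.24, -0.76],
    [-0.58, -0.24, -0.76],
  ],
  offset=[
    [0.1, -0.1, 0],
    [0.2, -0.2, 0],
    [0.3, -0.3, 0],
    [0.4, -0.4, 0],
    [0.5, -0.5, 0],
    [0.6, -0.6, 0],
    [0.7, -0.7, 0],
    [0.81, -0.78, 0],
    [0.81, -0.78, 0],
    [0.81, -0.78, 0],
  ],
  jaw=[85, 85, 85, 85, 85, 85, 85, 85, 85, 85],
)

```text
clock: 10.15
tcp_pos: [0.417, 0.2393, 0.256]
tool_rot: [1.109, 2.651, 0.248]
contact_force: [1.3, 0.4, 0.6]
width: 0.0849
grasp_force: 0.0
```

```bash
python3 - <<'E'
from h import *
print(bot.observe()['qpos'])
goal(W(FACE+AX*.15),knobR(-.785))
E
```

```text
[ 0.43392604 -0.05785779 -0.47540009  0.85268396 -0.07328455  1.21545839]
offset [0.0399, -0.0529, 0.2229] turn [-0.581, -0.2442, -0.7521]
```

>>> send_rows(
  turn=[
    [-0.58, -0.244, -0.752],
    [-0.58, -0.244, -0.752],
    [-0.58, -0.244, -0.752],
    [-0.58, -0.244, -0.752],
    [-0.58, -0.244, -0.752],
    [-0.58, -0.244, -0.752],
    [-0.58, -0.244, -0.752],
    [-0.58, -0.244, -0.752],
    [-0.58, -0.244, -0.752],
  ],
  offset=[
    [0.04, -0.053, 0.223],
    [0.04, -0.053, 0.223],
    [0.04, -0.053, 0.223],
    [0.04, -0.053, 0.223],
    [0.04, -0.053, 0.223],
    [0.04, -0.053, 0.223],
    [0.04, -0.053, 0.223],
    [0.04, -0.053, 0.223],
    [0.04, -0.053, 0.223],
  ],
  jaw=[85, 85, 85, 85, 85, 85, 85, 85, 85],
)

```text
clock: 10.9
tcp_pos: [0.4229, 0.2413, 0.2017]
tool_rot: [0.514, 2.54, 0.457]
contact_force: [-0.4, 0.4, -0.6]
width: 0.085
grasp_force: 0.0
```

```bash
python3 - <<'E'
from h import *
import pickle
s=bot.observe(); print(s['qpos']); goal(W(FACE+AX*.15),knobR(-.785))
cw=cal("wrist"); im=optics.grab_frame("wrist")[:,:,::-1].copy(); cv2.imwrite("pics/w6.png",im); pickle.dump((cw,s),open("w6.pkl","wb"))
for d in(0,.024,.055): print(d,proj(cw,W(FACE+AX*d)).round(1))
cv2.imwrite("pics/w56.png",np.hstack([cv2.resize(cv2.imread("pics/w5.png")[20:270,170:340],None,fx=2,fy=2),cv2.resize(im[0:250,140:370],None,fx=2,fy=2)]))
E
```

```text
[ 3.88298362e-01 -2.16255306e-01 -9.17140049e-01  2.54272328e-01
 -3.56467829e-04  7.87293880e-01]
offset [0.0205, -0.0141, 0.0013] turn [0.0041, 0.0094, -0.0073]
0 [[251.9 176.9]]
0.024 [[251.4 184.1]]
0.055 [[250.8 195.7]]
```

View pics/w56.png

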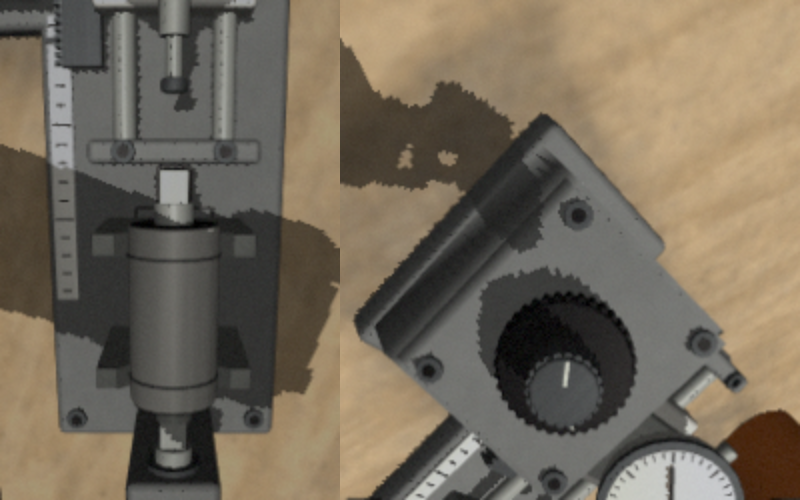

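Left: the cartridge lies in both V-blocks with its right end on the anvil and the plunger tip at crop (173,93). Right: coarse knob centre px (253,181.5), fine end px (252.5,196), about 1 mm from prediction.

```bash
python3 - <<'E'
from h import *
import pickle
c5,_=pickle.load(open("w5.pkl","rb"));c6,s6=pickle.load(open("w6.pkl","rb"))
def onface(p,d):
    o,v=ray(c6,p); n=RC@AX; q=W(FACE+AX*d); return o+v*((q-o)@n)/(v@n)
R6=R.from_rotvec(s6['tool_rot']).as_matrix()
E=[]
for p,d in(((253,181.5),.024),((252.5,196),.055)):
    e=C(onface(p,d))-FACE-AX*d; E.append(e); print(e.round(4))
# diameter check
print(np.linalg.norm(onface((217.5,181.5),.024)-onface((288.5,181.5),.024)),np.linalg.norm(onface((233.5,196),.055)-onface((272,196),.055)))
print("tip nest y",(C(plane(c5,(256.5,66),.1))-[.05,-.1,.1]),"end",(C(plane(c5,(256.5,103.5),.106))-[.05,-.1,.1]))
F=FACE+(E[0]+E[1])/2; open("h.py","a").write(f"\nFACE=np.array({F.tolist()})\n")
goal(W(F+AX*.09),knobR(-.785));goal(W(F+AX*.022),knobR(-.785))
E
```

```text
[-0.0005  0.0024 -0.0004]
[0.0008 0.0007 0.0006]
0.056609011943147484 0.027252339761371803
tip nest y [ 2.20516114e-04  9.41035150e-02 -2.77555756e-17] end [0.00024989 0.06397317 0.006     ]
offset [0.0238, -0.0087, 0.2411] turn [0.0039, 0.0087, -0.0066]
offset [0.025, -0.0092, 0.5131] turn [0.0039, 0.0087, -0.0066]
```

>>> send_rows(
  turn=[
    [0, 0, 0],
    [0, 0, 0],
    [0, 0, 0],
    [0, 0, 0],
    [0, 0, 0],
    [0, 0, 0],
  ],
  offset=[
    [0, 0, 0.08],
    [0, 0, 0.16],
    [0, 0, 0.24],
    [0, 0, 0.24],
    [0, 0, 0.24],
    [0, 0, 0.24],
  ],
  jaw=[85, 85, 85, 85, 85, 85],
  newtons=50,
)

```text
clock: 11.45
tcp_pos: [0.4528, 0.2538, 0.1512]
tool_rot: [0.513, 2.543, 0.455]
contact_force: [-0.2, 0.2, -0.7]
width: 0.0848
grasp_force: 0.0
```

```bash
python3 - <<'E'
from h import *
s=bot.observe(); print(s['qpos']); goal(W(FACE+AX*.09),knobR(-.785));goal(W(FACE+AX*.022),knobR(-.785))
E
```

```text
[ 3.88606426e-01 -6.34002833e-02 -9.53287225e-01  6.75172226e-02
 -8.50771710e-05  7.86522526e-01]
offset [0.0172, -0.0028, 0.0017] turn [0.0015, 0.0056, -0.0053]
offset [0.018, -0.0031, 0.2737] turn [0.0015, 0.0056, -0.0053]
```

>>> send_rows(
  turn=[
    [0, 0, 0],
    [0, 0, 0],
    [0, 0, 0],
    [0, 0, 0],
    [0, 0, 0],
    [0, 0, 0],
    [0, 0, 0],
  ],
  offset=[
    [0.018, -0.003, 0],
    [0.018, -0.003, 0.07],
    [0.018, -0.003, 0.14],
    [0.018, -0.003, 0.2],
    [0.018, -0.003, 0.2],
    [0.018, -0.003, 0.2],
    [0.018, -0.003, 0.2],
  ],
  jaw=[85, 85, 85, 85, 85, 85, 85],
)

```text
clock: 12.03
tcp_pos: [0.4751, 0.2659, 0.1084]
tool_rot: [0.512, 2.542, 0.456]
contact_force: [-0.6, -0.1, 0.3]
width: 0.0853
grasp_force: 0.0
```

```bash
python3 - <<'E'
from h import *
s=bot.observe(); print(s['qpos']); goal(W(FACE+AX*.022),knobR(-.785))
E
```

```text
[ 0.39586684  0.07234702 -0.97109007 -0.08668538 -0.00412975  0.79229257]
offset [-0.001, 0.0004, 0.0757] turn [0.0027, 0.0063, -0.005]
```

>>> send_rows(
  turn=[
    [0, 0, 0],
    [0, 0, 0],
    [0, 0, 0],
    [0, 0, 0],
    [0, 0, 0],
    [0, 0, 0],
    [0, 0, 0],
    [0, 0, 0],
    [0, 0, 0],
  ],
  offset=[
    [0, 0, 0.04],
    [0, 0, 0.075],
    [0, 0, 0.075],
    [0, 0, 0.075],
    [0, 0, 0.075],
    [0, 0, 0.075],
    [0, 0, 0.075],
    [0, 0, 0.075],
    [0, 0, 0.075],
  ],
  jaw=[85, 85, 85, 45, 45, 45, 45, 45, 45],
)

```text
clock: 12.78
tcp_pos: [0.4847, 0.2687, 0.0924]
tool_rot: [0.514, 2.542, 0.452]
contact_force: [-5.7, -5.5, 6.5]
width: 0.0566
grasp_force: 50.7
```

```bash
python3 - <<'E'
from h import *
s=bot.observe(); print(s['qpos']); goal(W(FACE+AX*.022),knobR(-.785)); R0=R.from_rotvec(s['tool_rot']).as_matrix(); print(R0.T@s['contact_force'],R0.T@s['ft_torque'])
E
```

```text
[ 0.39498254  0.1253929  -0.97074232 -0.13799602 -0.00611584  0.79204475]
offset [-0.0013, 0.0064, 0.0003] turn [-0.0028, 0.0079, -0.0059]
[-0.52409548 -3.71938276 -9.58624005] [0.94616661 0.21198401 0.05469965]
```

>>> send_rows(
  turn=[
    [0, 0, 0],
    [0, 0, 0.24],
    [0, 0, 0.48],
    [0, 0, 0.72],
    [0, 0, 0.96],
    [0, 0, 0.96],
    [0, 0, 0.96],
  ],
  offset=[
    [0, -0.006, -0.004],
    [0, -0.006, -0.004],
    [0, -0.006, -0.004],
    [0, -0.006, -0.004],
    [0, -0.006, -0.004],
    [0, -0.006, -0.004],
    [0, -0.006, -0.004],
  ],
  jaw=[45, 45, 45, 45, 45, 45, 45],
)

```text
clock: 13.37
tcp_pos: [0.4849, 0.2691, 0.093]
tool_rot: [1.13, 2.407, 0.622]
contact_force: [5.1, 4.3, -6.0]
width: 0.0555
grasp_force: 60.9
```

```bash
cat >> h.py <<'E'
def turned():
    s=bot.observe(); R0=R.from_rotvec(s['tool_rot']).as_matrix()
    print("phi",R.from_matrix(knobR(0).T@R0).as_rotvec().round(3),"axis err mm",(1e3*(C(s['tcp_pos'])-FACE-AX*.022)).round(1),"F",(R0.T@s['contact_force']).round(1),"M",(R0.T@s['ft_torque']).round(2),"j",s['qpos'].round(3),s['width'])
E
python3 - <<'E'
from h import *
turned()
# side & scene: plunger tip and needle views saved
cv2.imwrite("pics/s1.png",optics.grab_frame("side")[:,:,::-1]);cv2.imwrite("pics/sc1.png",optics.grab_frame("scene")[:,:,::-1])
# dial motion by comparing with the start view: white dial blob in the side picture
cd=cal("side"); cs=cal("scene")
for n,c,box in(("side",cd,(180,265,230,310)),("scene",cs,(170,125,215,165))):
  for f in({"side":"side0","scene":"scene0"}[n],{"side":"s1","scene":"sc1"}[n]):
    im=cv2.imread(f"pics/{f}.png"); h=cv2.cvtColor(im,cv2.COLOR_BGR2HSV); x0,y0,x1,y1=box
    m=np.zeros(im.shape[:2],np.uint8); m[y0:y1,x0:x1]=((h[...,1]<45)&(h[...,2]>195))[y0:y1,x0:x1]
    q=max(cv2.findContours(m,0,2)[0],key=cv2.contourArea); (u,v),a,b=cv2.fitEllipse(cv2.convexHull(q)); print(f,cv2.contourArea(q),(round(u,1),round(v,1)),a,"comp",C(plane(c,(u,v),.1)).round(4))
E
```

```text
phi [-0.004 -0.    -0.302] axis err mm [-0.9 -0.6 -0.2] F [1.4 2.3 8.6] M [0.33 0.41 0.13] j [ 3.93e-01  1.24e-01 -9.72e-01 -1.40e-01 -1.00e-03  1.27e+00] 0.0555211273658166
side0 552.5 (203.3, 278.7) (27.798696517944336, 37.131927490234375) comp [0.0339 0.0529 0.1   ]
s1 531.0 (201.8, 276.1) (26.500930786132812, 37.450252532958984) comp [0.0343 0.0445 0.1   ]
scene0 245.5 (189.8, 142.4) (17.784101486206055, 19.002090454101562) comp [0.0551 0.0749 0.1   ]
sc1 247.0 (190.4, 144.1) (17.614748001098633, 24.234281539916992) comp [0.0451 0.0697 0.1   ]
```

>>> send_rows(
  turn=[
    [0, 0, 0.24],
    [0, 0, 0.48],
    [0, 0, 0.72],
    [0, 0, 0.94],
    [0, 0, 0.94],
    [0, 0, 0.94],
  ],
  offset=[
    [0, 0, 0],
    [0, 0, 0],
    [0, 0, 0],
    [0, 0, 0],
    [0, 0, 0],
    [0, 0, 0],
  ],
  jaw=[45, 45, 45, 45, 45, 45],
)

```text
clock: 13.97
tcp_pos: [0.4854, 0.2694, 0.0934]
tool_rot: [1.712, 2.143, 0.763]
contact_force: [5.1, 4.3, -6.1]
width: 0.0559
grasp_force: 60.8
```

```bash
cat > m.py <<'E'
from h import *
import sys
turned(); k=sys.argv[1]
for n,box in(("side",(180,250,230,310)),("scene",(170,125,215,170))):
    im=optics.grab_frame(n)[:,:,::-1].copy(); cv2.imwrite(f"pics/{n}{k}.png",im); c=cal(n); x0,y0,x1,y1=box
    h=cv2.cvtColor(im,cv2.COLOR_BGR2HSV); m=np.zeros(im.shape[:2],np.uint8); m[y0:y1,x0:x1]=((h[...,1]<45)&(h[...,2]>195))[y0:y1,x0:x1]
    q=max(cv2.findContours(m,0,2)[0],key=cv2.contourArea); (u,v),a,b=cv2.fitEllipse(cv2.convexHull(q)); print(n,cv2.contourArea(q),(round(u,1),round(v,1)),a,"comp",C(plane(c,(u,v),.1)).round(4))
E
python3 m.py 2
```

```text
phi [-0.005  0.001  0.168] axis err mm [-0.2 -0.5  0.3] F [2.3 1.4 8.7] M [0.36 0.35 0.14] j [ 3.93e-01  1.24e-01 -9.71e-01 -1.40e-01 -1.00e-03  1.74e+00] 0.055889869974198036
side 570.0 (199.2, 270.5) (28.63963508605957, 41.80643844604492) comp [0.0335 0.0264 0.1   ]
scene 247.5 (192.2, 144.4) (16.87614631652832, 26.020336151123047) comp [0.0445 0.0627 0.1   ]
```

```bash
cat > trk.py <<'E'
from h import *
import sys
def track(files,n,box,z=.08):
    c=cal(n); g=[cv2.cvtColor(cv2.imread(f"pics/{f}.png"),cv2.COLOR_BGR2GRAY) for f in files]
    m=np.zeros_like(g[0]); x0,y0,x1,y1=box; m[y0:y1,x0:x1]=255
    p0=cv2.goodFeaturesToTrack(g[0],40,.02,4,mask=m); ok=np.ones(len(p0),bool); p=p0; out=[]
    for a,b in zip(g,g[1:]):
        p,st,_=cv2.calcOpticalFlowPyrLK(a,b,p,None,winSize=(15,15),maxLevel=3); ok&=st.ravel()==1
        D=np.array([C(plane(c,q[0],z))-C(plane(c,r[0],z)) for q,r in zip(p,p0)])*1e3
        mv=ok&(D[:,1]<-4); out.append((int(mv.sum()),int(ok.sum()),np.median(D[mv],0).round(1).tolist(),D[mv][:,1].round(0).astype(int).tolist()))
    for o in out: print(n,*o)
if __name__=="__main__":
    track(["side0","s1"]+[f"side{k}" for k in sys.argv[1:]],"side",(170,262,245,330))
    track(["scene0","sc1"]+[f"scene{k}" for k in sys.argv[1:]],"scene",(172,128,212,165))
E
python3 trk.py 2
```

```text
side 25 40 [0.1, -8.5, 0.0] [-9, -9, -10, -9, -8, -8, -9, -9, -9, -8, -9, -9, -7, -8, -9, -6, -8, -7, -9, -6, -9, -8, -9, -8, -9]
side 27 40 [0.0, -16.4, 0.0] [-18, -17, -16, -17, -17, -16, -17, -17, -17, -16, -16, -8, -18, -15, -15, -16, -12, -16, -15, -18, -14, -18, -5, -16, -18, -16, -16]
scene 11 26 [0.4, -6.6, 0.0] [-5, -5, -7, -8, -8, -5, -7, -9, -6, -9, -6]
scene 13 26 [0.1, -14.2, 0.0] [-10, -9, -14, -17, -16, -9, -16, -6, -19, -12, -16, -6, -20]
```

>>> send_rows(
  turn=[
    [0, 0, 0.24],
    [0, 0, 0.48],
    [0, 0, 0.72],
    [0, 0, 0.96],
    [0, 0, 0.96],
    [0, 0, 0.96],
    [0, 0, 0.96],
  ],
  offset=[
    [0, 0, 0],
    [0, 0, 0],
    [0, 0, 0],
    [0, 0, 0],
    [0, 0, 0],
    [0, 0, 0],
    [0, 0, 0],
  ],
  jaw=[45, 45, 45, 45, 45, 45, 45],
)

```text
clock: 14.65
tcp_pos: [0.4861, 0.2694, 0.0938]
tool_rot: [2.257, 1.74, 0.876]
contact_force: [6.7, 3.7, -5.7]
width: 0.0559
grasp_force: 60.7
```

```bash
python3 m.py 3; python3 trk.py 2 3
```

```text
phi [-0.006  0.002  0.648] axis err mm [ 0.3 -0.8  0.7] F [2.5 1.8 9. ] M [0.32 0.18 0.11] j [ 3.93e-01  1.24e-01 -9.70e-01 -1.41e-01 -1.00e-03  2.22e+00] 0.05588904377944426
side 530.5 (198.4, 268.9) (28.159269332885742, 38.06592559814453) comp [0.0335 0.0209 0.1   ]
scene 248.0 (196.5, 143.1) (17.90520477294922, 19.67133331298828) comp [0.0553 0.0491 0.1   ]
side 25 40 [0.1, -8.5, 0.0] [-9, -9, -10, -9, -8, -8, -9, -9, -9, -8, -9, -9, -7, -8, -9, -6, -8, -7, -9, -6, -9, -8, -9, -8, -9]
side 27 40 [0.0, -16.4, 0.0] [-18, -17, -16, -17, -17, -16, -17, -17, -17, -16, -16, -8, -18, -15, -15, -16, -12, -16, -15, -18, -14, -18, -5, -16, -18, -16, -16]
side 30 40 [0.0, -24.5, 0.0] [-28, -26, -21, -26, -25, -24, -25, -25, -26, -4, -24, -25, -15, -5, -7, -27, -23, -20, -25, -18, -25, -23, -28, -23, -26, -9, -24, -27, -24, -25]
scene 11 26 [0.4, -6.6, 0.0] [-5, -5, -7, -8, -8, -5, -7, -9, -6, -9, -6]
scene 13 26 [0.1, -14.2, 0.0] [-10, -9, -14, -17, -16, -9, -16, -6, -19, -12, -16, -6, -20]
scene 15 26 [0.7, -20.9, 0.0] [-15, -12, -23, -26, -25, -15, -19, -7, -24, -27, -27, -25, -7, -9, -21]
```

>>> send_rows(
  turn=[
    [0, 0, 0],
    [0, 0, 0],
    [0, 0, 0],
    [0, 0, 0],
    [0, 0, 0],
    [0, 0, 0],
    [0, 0, 0],
    [0, 0, 0],
    [0, 0, 0],
    [0, 0, 0],
  ],
  offset=[
    [0, 0, 0],
    [0, 0, 0],
    [0, 0, 0],
    [0, 0, 0],
    [0, 0, -0.03],
    [0, 0, -0.1],
    [0, 0, -0.18],
    [0, 0, -0.26],
    [0, 0, -0.26],
    [0, 0, -0.26],
  ],
  jaw=[85, 85, 85, 85, 85, 85, 85, 85, 85, 85],
)

```text
clock: 15.58
tcp_pos: [0.4503, 0.2544, 0.1472]
tool_rot: [2.256, 1.74, 0.875]
contact_force: [-0.7, 0.2, 0.4]
width: 0.0851
grasp_force: 0.0
```

>>> send_rows(
  turn=[
    [0, 0, -0.25],
    [0, 0, -0.5],
    [0, 0, -0.75],
    [0, 0, -1],
    [0, 0, -1],
  ],
  offset=[
    [0, 0, 0],
    [0, 0, 0],
    [0, 0, 0],
    [0, 0, 0],
    [0, 0, 0],
  ],
  jaw=[85, 85, 85, 85, 85],
)

```text
clock: 16.0
tcp_pos: [0.4497, 0.254, 0.1446]
tool_rot: [1.687, 2.16, 0.751]
contact_force: [-0.2, 0.4, -0.3]
width: 0.0851
grasp_force: 0.0
```

>>> send_rows(
  turn=[
    [0, 0, -0.25],
    [0, 0, -0.5],
    [0, 0, -0.75],
    [0, 0, -1],
    [0, 0, -1],
  ],
  offset=[
    [0, 0, 0],
    [0, 0, 0],
    [0, 0, 0],
    [0, 0, 0],
    [0, 0, 0],
  ],
  jaw=[85, 85, 85, 85, 85],
)

```text
clock: 16.42
tcp_pos: [0.4497, 0.2541, 0.1449]
tool_rot: [1.068, 2.427, 0.603]
contact_force: [-0.5, -0.3, 0.6]
width: 0.0848
grasp_force: 0.0
```

>>> send_rows(
  turn=[
    [0, 0, -0.25],
    [0, 0, -0.5],
    [0, 0, -0.75],
    [0, 0, -1],
    [0, 0, -1],
  ],
  offset=[
    [0, 0, 0],
    [0, 0, 0],
    [0, 0, 0],
    [0, 0, 0],
    [0, 0, 0],
  ],
  jaw=[85, 85, 85, 85, 85],
)

```text
clock: 16.83
tcp_pos: [0.4498, 0.2541, 0.1451]
tool_rot: [0.426, 2.552, 0.43]
contact_force: [0.0, 0.2, -0.5]
width: 0.0852
grasp_force: 0.0
```

>>> send_rows(
  turn=[
    [0, 0, -0.25],
    [0, 0, -0.5],
    [0, 0, -0.75],
    [0, 0, -1],
    [0, 0, -1],
    [0, 0, -1],
    [0, 0, -1],
  ],
  offset=[
    [0, 0, 0],
    [0, 0, 0],
    [0, 0, 0],
    [0, 0, 0],
    [0, 0, 0],
    [0, 0, 0],
    [0, 0, 0],
  ],
  jaw=[85, 85, 70, 60, 60, 60, 60],
)

```text
clock: 17.42
tcp_pos: [0.4498, 0.2541, 0.1454]
tool_rot: [-0.212, 2.537, 0.242]
contact_force: [0.2, -0.0, 0.3]
width: 0.0598
grasp_force: 0.0
```

```bash
python3 - <<'E'
from h import *
turned()
import pickle
cw=cal("wrist"); im=optics.grab_frame("wrist")[:,:,::-1].copy(); cv2.imwrite("pics/w7.png",im); pickle.dump((cw,bot.observe()),open("w7.pkl","wb"))
print(proj(cw,W(FACE+AX*.055)),proj(cw,np.array([W([.05,-.1+y,.1]) for y in(.0635,.07,.08)])).round(1).tolist())
goal(W(FACE+AX*.048),knobR(-1.352))
E
```

```text
phi [-1.000e-03 -3.000e-03 -1.347e+00] axis err mm [-39.   -1.1  52.3] F [-0.3 -0.  -0.1] M [ 0.09  0.46 -0.05] j [ 0.393 -0.058 -0.968  0.048 -0.003  0.226] 0.059760237828425385
[[258.90020297 242.74078848]] [[142.0, 323.3], [148.3, 322.2], [158.1, 320.6]]
offset [-0.0062, 0.0059, 0.157] turn [-0.0019, 0.0053, -0.0079]
```

>>> send_rows(
  turn=[
    [0, 0, 0],
    [0, 0, 0],
    [0, 0, 0],
    [0, 0, 0],
    [0, 0, 0],
    [0, 0, 0],
    [0, 0, 0],
    [0, 0, 0],
    [0, 0, 0],
    [0, 0, 0],
    [0, 0, 0],
  ],
  offset=[
    [-0.006, 0.006, 0.06],
    [-0.006, 0.006, 0.11],
    [-0.006, 0.006, 0.133],
    [-0.006, 0.006, 0.133],
    [-0.006, 0.006, 0.133],
    [-0.006, 0.006, 0.133],
    [-0.006, 0.006, 0.133],
    [-0.006, 0.006, 0.133],
    [-0.006, 0.006, 0.133],
    [-0.006, 0.006, 0.133],
    [-0.006, 0.006, 0.133],
  ],
  jaw=[60, 60, 60, 60, 20, 20, 20, 20, 20, 20, 20],
  newtons=25,
)

```text
clock: 18.38
tcp_pos: [0.4686, 0.2611, 0.1197]
tool_rot: [-0.215, 2.536, 0.234]
contact_force: [-2.1, -6.1, 2.6]
width: 0.0264
grasp_force: 24.3
```

```bash
python3 - <<'E'
from h import *
turned(); goal(W(FACE+AX*.054),knobR(-1.352))
E
```

```text
phi [ 0.002 -0.007 -1.351] axis err mm [-19.   -1.8  26.6] F [ 0.9 -5.1 -4.5] M [ 1.22  0.47 -0.01] j [ 0.395  0.034 -0.97  -0.046 -0.009  0.223] 0.026383208159397976
offset [0.0005, 0.0074, 0.0026] turn [-0.0117, 0.0075, -0.002]
```

>>> send_rows(
  turn=[
    [0, 0, 0],
    [0, 0, 0.25],
    [0, 0, 0.5],
    [0, 0, 0.75],
    [0, 0, 1],
    [0, 0, 1],
  ],
  offset=[
    [0, -0.007, -0.002],
    [0, -0.007, -0.002],
    [0, -0.007, -0.002],
    [0, -0.007, -0.002],
    [0, -0.007, -0.002],
    [0, -0.007, -0.002],
  ],
  jaw=[20, 20, 20, 20, 20, 20],
)

```text
clock: 18.88
tcp_pos: [0.4686, 0.2609, 0.1198]
tool_rot: [0.426, 2.551, 0.43]
contact_force: [1.8, -0.7, -3.6]
width: 0.0268
grasp_force: 26.7
```

>>> send_rows(
  turn=[
    [0, 0, 0.25],
    [0, 0, 0.5],
    [0, 0, 0.75],
    [0, 0, 1],
    [0, 0, 1],
  ],
  offset=[
    [0, 0, 0],
    [0, 0, 0],
    [0, 0, 0],
    [0, 0, 0],
    [0, 0, 0],
  ],
  jaw=[20, 20, 20, 20, 20],
)

```text
clock: 19.3
tcp_pos: [0.4686, 0.2609, 0.1198]
tool_rot: [1.066, 2.427, 0.603]
contact_force: [2.2, -1.1, -2.6]
width: 0.0269
grasp_force: 26.8
```

>>> send_rows(
  turn=[
    [0, 0, 0.25],
    [0, 0, 0.5],
    [0, 0, 0.75],
    [0, 0, 1],
    [0, 0, 1],
    [0, 0, 1],
  ],
  offset=[
    [0, 0, 0],
    [0, 0, 0],
    [0, 0, 0],
    [0, 0, 0],
    [0, 0, 0],
    [0, 0, 0],
  ],
  jaw=[20, 20, 20, 20, 20, 20],
)

```text
clock: 19.8
tcp_pos: [0.4686, 0.2609, 0.1198]
tool_rot: [1.68, 2.161, 0.751]
contact_force: [0.7, -2.2, -1.3]
width: 0.0269
grasp_force: 26.9
```

```bash
python3 m.py 4; python3 - <<'E'
from h import *
cw=cal("wrist"); cv2.imwrite("pics/w8.png",optics.grab_frame("wrist")[:,:,::-1])
print(proj(cw,np.array([W([.05,y,.1]) for y in(.044,.084,.004)])).round(1).tolist())
E
```

```text
phi [-0.003 -0.002  0.141] axis err mm [-19.   -1.9  26.7] F [-2.4 -0.6  0.9] M [ 0.58 -0.56  0.07] j [ 0.391  0.033 -0.971 -0.046 -0.002  1.712] 0.026941595895497626
side 525.0 (197.8, 267.6) (27.73734474182129, 38.918174743652344) comp [0.0335 0.0167 0.1   ]
scene 244.0 (198.0, 143.5) (17.54281997680664, 19.182634353637695) comp [0.0543 0.0431 0.1   ]
[[400.4, 252.1], [400.1, 203.5], [400.1, 295.7]]
```

```bash
cat > needle.py <<'E'
from h import *
def needle(im,c,verbose=1):
    h=cv2.cvtColor(im,cv2.COLOR_BGR2HSV); g=cv2.cvtColor(im,cv2.COLOR_BGR2GRAY).astype(np.float32)
    p0=proj(c,W([.05,.045,.1]))[0]; m=((h[...,1]<60)&(h[...,2]>150)).astype(np.uint8)
    yy,xx=np.mgrid[:384,:512]; m[(xx-p0[0])**2+(yy-p0[1])**2>60**2]=0
    m=cv2.morphologyEx(m,cv2.MORPH_CLOSE,np.ones((5,5)))
    q=max(cv2.findContours(m,0,2)[0],key=cv2.contourArea); e=cv2.fitEllipse(cv2.convexHull(q)); print("pred",p0.round(1),"dial",np.round(e[0],1),np.round(e[1],1),cv2.contourArea(q))
    o,v=ray(c,e[0]); n=RC@AX; Q=W([.05,.045,.1]); X=C(o+v*((Q-o)@n)/(v@n)); print("dial comp",X.round(4))
    up=np.array([np.cos(T35),0,np.sin(T35)]); rt=np.array([0,-1,0])
    th=np.radians(np.arange(-180,180,3)); rr=np.arange(.007,.024,.001)
    P=np.array([[W(X+r*(np.cos(t)*up+np.sin(t)*rt)) for r in rr] for t in th]).reshape(-1,3)
    u=proj(c,P).astype(np.float32); s=cv2.remap(g,u[:,0].reshape(len(th),-1),u[:,1].reshape(len(th),-1),1).mean(1)
    k=np.argsort(s)[:6]; print("darkest deg from top",[(int(np.degrees(th[i]).round()),int(s[i])) for i in k],"median",np.median(s))
E
python3 - <<'E'
from needle import *
import pickle
for f in("w3",): needle(cv2.imread(f"pics/{f}.png"),pickle.load(open(f"{f}.pkl","rb"))[0])
needle(cv2.imread("pics/w8.png"),cal("wrist"))
E
```

```text
pred [392.   67.3] dial [392.1  40.6] [68.9 88.1] 4559.0
dial comp [0.049  0.0666 0.0993]
darkest deg from top [(-120, 79), (-123, 81), (-117, 99), (-114, 116), (-126, 124), (-111, 134)] median 218.66504
pred [400.5 250.8] dial [408.  259.4] [82.7 94.9] 5360.5
dial comp [0.055  0.0365 0.1035]
darkest deg from top [(-141, 44), (-144, 62), (-138, 104), (-147, 108), (-150, 143), (-153, 163)] median 208.83997
```

>>> send_rows(
  turn=[
    [0, 0, 0.25],
    [0, 0, 0.5],
    [0, 0, 0.75],
    [0, 0, 1],
    [0, 0, 1],
    [0, 0, 1],
  ],
  offset=[
    [0, 0, 0],
    [0, 0, 0],
    [0, 0, 0],
    [0, 0, 0],
    [0, 0, 0],
    [0, 0, 0],
  ],
  jaw=[20, 20, 20, 20, 20, 20],
)

```text
clock: 20.45
tcp_pos: [0.4687, 0.261, 0.1198]
tool_rot: [2.253, 1.745, 0.87]
contact_force: [-0.1, -3.7, 1.3]
width: 0.0268
grasp_force: 27.2
```

```bash
python3 -c "
from needle import *
turned(); c=cal('wrist'); im=optics.grab_frame('wrist')[:,:,::-1].copy(); cv2.imwrite('pics/w9.png',im); needle(im,c)"
```

```text
phi [-0.003 -0.001  0.643] axis err mm [-18.9  -1.9  26.7] F [-3.   1.7 -1.9] M [ 0.08 -0.96 -0.03] j [ 3.910e-01  3.300e-02 -9.710e-01 -4.700e-02 -2.000e-03  2.214e+00] 0.026838529564177125
pred [418.  178.3] dial [427.2 184.4] [ 88.3 102.5] 6982.0
dial comp [0.0528 0.0368 0.102 ]
darkest deg from top [(-78, 26), (-75, 39), (-81, 64), (-84, 99), (-72, 106), (-87, 131)] median 198.71751
```

>>> send_rows(
  turn=[
    [0, 0, 0.25],
    [0, 0, 0.5],
    [0, 0, 0.75],
    [0, 0, 0.92],
    [0, 0, 0.92],
    [0, 0, 0.92],
  ],
  offset=[
    [0, 0, 0],
    [0, 0, 0],
    [0, 0, 0],
    [0, 0, 0],
    [0, 0, 0],
    [0, 0, 0],
  ],
  jaw=[20, 20, 20, 20, 20, 20],
)

```text
clock: 21.0
tcp_pos: [0.4687, 0.261, 0.1198]
tool_rot: [2.702, 1.235, 0.941]
contact_force: [-0.3, -4.1, 2.9]
width: 0.0267
grasp_force: 27.3
```

```bash
python3 -c "
from needle import *
turned(); c=cal('wrist'); im=optics.grab_frame('wrist')[:,:,::-1].copy(); cv2.imwrite('pics/w10.png',im); needle(im,c)"
```

```text
phi [-0.004 -0.     1.104] axis err mm [-18.9  -1.9  26.7] F [-1.5  3.4 -3.5] M [-0.45 -0.94  0.01] j [ 3.910e-01  3.300e-02 -9.700e-01 -4.700e-02 -2.000e-03  2.674e+00] 0.026674901996832243
pred [398.8 107.2] dial [410.1 109.9] [ 96.5 109.7] 8141.5
dial comp [0.0519 0.037  0.1013]
darkest deg from top [(6, 54), (3, 60), (9, 88), (12, 108), (0, 113), (15, 128)] median 180.90889
```

Needle about +5° from top. Releasing and backing off.

>>> send_rows(
  turn=[
    [0, 0, 0],
    [0, 0, 0],
    [0, 0, 0],
    [0, 0, 0],
    [0, 0, 0],
    [0, 0, 0],
    [0, 0, 0],
    [0, 0, 0],
    [0, 0, 0],
    [0, 0, 0],
  ],
  offset=[
    [0, 0, 0],
    [0, 0, 0],
    [0, 0, 0],
    [0, 0, -0.04],
    [0, 0, -0.1],
    [0, 0, -0.18],
    [0, 0, -0.26],
    [0, 0, -0.26],
    [0, 0, -0.26],
    [0, 0, -0.26],
  ],
  jaw=[60, 60, 60, 60, 60, 60, 60, 60, 60, 60],
)

```text
clock: 21.88
tcp_pos: [0.4341, 0.2474, 0.1726]
tool_rot: [2.706, 1.232, 0.942]
contact_force: [0.0, 0.0, 0.9]
width: 0.06
grasp_force: 0.0
```

```bash
python3 -c "
from needle import *
turned(); c=cal('wrist'); im=optics.grab_frame('wrist')[:,:,::-1].copy(); cv2.imwrite('pics/w11.png',im); needle(im,c)
print(proj(c,np.array([W([.05,-.1+y,.1]) for y in(-.0635,0,.0635)])).round(0).tolist())"
```

```text
phi [-3.000e-03  1.000e-03  1.107e+00] axis err mm [-56.1  -1.3  79.5] F [ 0.5  0.2 -0.7] M [ 0.2  -0.45 -0.02] j [ 3.920e-01 -1.430e-01 -9.510e-01  1.490e-01 -1.000e-03  2.679e+00] 0.06003192496251069
pred [368.4 104.6] dial [377.9 106.7] [78.4 85.2] 5128.5
dial comp [0.052  0.0366 0.1014]
darkest deg from top [(0, 30), (-3, 50), (3, 77), (6, 116), (-6, 118), (9, 136)] median 170.1417
[[536.0, 206.0], [493.0, 178.0], [443.0, 148.0]]
```

```bash
python3 -c "
from cell import bot
print(bot.finish_job())"
```

```text
the job is handed in; nothing more can be done
None
```

The job is handed in at about 22 s: the long cartridge is in the V-blocks against the anvil, and the needle last read within a few degrees of the top mark after release (measured by script, as all 10 picture views were used). The robot was clear; no verdict was returned.

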